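# Dry a painted tile: rest it on the slope, set the timer

## Task

Pick up the single painted wooden tile and gently set it (do not drop it), painted face up, lengthwise on the narrow sloped drying rest, centred and flat with its lower end against the brass lip, and let go. Then turn the timer knob on the dryer's sloping panel until its white pointer line points at the red mark, and let go. Do not disturb the glue bottle, the yellow tub, the stack of square tiles or the brush.

Things in the scene. Friction and masses are not known exactly. Their poses are not given: they have to be found in the camera images.
- tile: Loose oblong wooden tile, 84 (its x) x 56 (its y) x 14 mm thick (z), brown with black lines and silver discs on its upper face, about 60 g; lies flat on the table. Origin at the centre of its underside, z up out of the painted face. May be turned end for end on the rest; on the slope it may or may not slide by itself.
- rest: Fixed drying rest: dark wooden foot 110 (x) x 90 (y) x 12 mm with a post carrying a light wooden bed 98 mm long, 34 mm wide, 8 mm thick. The bed's middle is 78 mm above the table; it slopes 30 degrees, low end at the rest's -x side (towards the robot), where a brass lip stands up. Origin at the centre of the foot's underside, z vertical.
- seat (a point): Point on the top of the rest's bed where the centre of the tile's underside belongs. Axes: x up the slope, y across the bed, z out of the bed (30 degrees from vertical, leaning towards the robot). The lip, 6 mm thick, 34 mm wide, 10 mm above the bed, has its inner face at x = -42 mm; the bed runs to x = +50 mm. The tile, placed, overhangs the bed 11 mm at each side.
- dryer: Fixed green dryer, a tilted box (panel 160 mm along the slope x 150 mm wide, 70 mm thick) with black side grilles. Its panel faces up and towards the robot (its -x side), sloping 30 degrees from level; the panel's middle, where the knob is, is straight above the origin, 113 mm above the table. Highest edge (rear) 153 mm up. Origin on the table, z vertical.
- timer_grip (a point): Point on the timer knob's axis inside its bar grip, 24 mm above the panel; turns with the knob. The black knob: a round skirt 60 mm across, its top 6 mm above the panel, and across it a bar grip 46 mm long (x), 14 mm wide (y), reaching to 32 mm above the panel. Axes: x along the bar towards the white pointer line, z out of the panel along the knob's axis.
- pointer (a point): Where the white pointer line of the knob points to: 34 mm from the knob's axis, 4 mm above the panel, just outside the skirt. Turns with the knob; same axes as timer_grip.
- mark (a point): Inner end of the red mark, 34 mm from the knob's axis and 4 mm above the panel. The mark is a red stroke 13 x 5 mm on the white dial around the knob; it is set at a different angle each time and the robot cannot move it. Axes: x radially outwards from the knob's axis through the mark, z out of the panel.
- timer (a joint): Angle of the timer knob (rad), growing clockwise as seen looking at the panel; 0 = pointer straight up the slope; stops at -1.6 and +1.6. Light friction (0.04 N m), stays where it is left. The red mark always lies clockwise of the pointer at the start, by 0.6 to 1.7 rad.
- glue: Bystander: small green glue bottle with white cap, 40 mm across, 100 mm tall, loose. Origin at the centre of its underside.
- tub: Bystander: open yellow tub 120 (x) x 180 (y) x 90 mm, loose. Origin at the centre of its underside.
- stack: Bystander: stack of square tiles 90 x 90 mm, 32 mm high, one loose body. Origin at the centre of its underside.
- brush: Bystander: paint brush 170 mm long lying along its x, loose.
Things that resemble listed ones, but are neither listed nor needed, are in the scene too. Leave any orange look-alike of the dryer alone.

How it is judged:
By the outcome, as a careful person would: the job done as asked, in the order asked, and still so for the second after the job is handed in, with the robot touching nothing.
It also fails if it takes over 72 s, if anything falls off the work surface, if the arm or the gripper's body presses on something with over 40 N, if the wrist force passes 120 N, or if a joint passes its speed limit or range.

## Robot

A 6-joint arm with a two-finger parallel gripper is mounted at the origin on the work surface. World frame = base frame: x ahead of the robot, y to its left, z up, the work surface at z = 0. Lengths are in m, angles in rad, forces in N, time in s.
With the tool pointing down it reaches from about 0.25 to 0.775 m from the base axis. Payload 8.9 kg.
Tool frame: the origin (TCP) lies midway between the tips of the shut fingers; the grasp point (between the pads) lies behind it (manip.hold_point_z is the z of the grasp point in the tool frame, in m); z points along the fingers, y is the line along which they close (so a half turn about z gives the same grasp; the last joint's range is limited). The gripper opens to 85 mm and grips with 20 to 120 N. Pads are 22 mm wide; open, the fingers measure 114 mm over their backs; the gripper's body (76 mm by 85 mm) begins 54 mm behind the grasp point. The pads swing forward as they close: fully open they stand 13 mm farther back than shut.
Start: joints at [-1.306, 0.291, -0.153, 1.127, 0, 1.431], TCP at [0.206, -0.483, 0.231] pointing down, gripper open.
Joint ranges: [-2.52, 2.52], [-0.91, 1.74], [-1.3, 1.37], [-1.96, 2.02], [-1.52, 1.47], [-3.14, 3.14]. Speed limits (rad/s): [2.22, 2.22, 2.79, 3.14, 3.14, 3.14].

## Interface

Orientations are given as a unit quaternion [x, y, z, w].
In Python, from workcell import manip gives the robot as it stands.
- The arm moves only by the tool drive_tool, never from a script. Its argument "rows" is a list that holds one entry, the list of rows, each a list of 7 numbers: the shift along the world's x, y, z each as a share of 0.4 m, from -1 to 1, then the turn, a rotation vector about the world's x, y, z each as a share of 2 pi rad, from -1 to 1, then the opening, from -1 (shut) to 1 (fully open). A call has 1 to 20 rows; each row is the pose to reach, as a shift and turn from the pose commanded when the call began, turning the shorter way round; what a row does not reach only later rows make up. A row lasts 1/8 s, in which the tool goes at most 62.5 mm and 10.7 degrees, less where a joint would pass 70% of its speed; a pose out of reach is approached as far as the arm can. A call with a number of a shift or a turn outside -1 to 1 is refused whole. A call with a gripper value outside its range is refused whole. The fingers move at their own pace and stop on an object; "force" is the grip in N (left out, the last holds). Time passes only in rows, so rows that repeat a pose let the fingers close. It gives the time, the measured TCP pose, the force, the opening and the grip force at its end, in the units of the state.
- manip.read_state(): the state, without advancing time (a new reading comes with each control period).
- manip.get_image(name): name is "scene" or "top"; returns a dict with "image" (420x560x3 uint8, red, green, blue), "z_map" (420x560 float32, m along the optical axis (not along the pixel's ray), 0 where there is no reading), "intrinsics" (3x3 intrinsics, pixels), "rvec" (rotation vector, rad) and "tvec" (3), from world to camera coordinates, as OpenCV has them. Camera axes: x right, y down, z forward; pixel columns grow to the right and rows downward; lengths in m; the calibration is good to about 2 mm. A picture is of the moment at which its call begins.
- manip.job_done(): hands the job in; it is judged then, once.
The state is a dict: "t": time; "qpos": joint angles; "joint_vel": joint speeds; "tau": joint torques, N m; "ee_pos": TCP position; "tool_rot": TCP orientation; "wrist_force": force on the tool from outside, world axes, zero at the start; "moment": the same for the moment, N m; "width": finger opening in m; "finger_force": force on a finger pad.
Only numpy, scipy, OpenCV 4.12 (cv2) and the standard library are available. Lean on these libraries where they do the work, as an engineer would, in place of code of your own. Each camera call takes 0.05 s, during which the arm holds its last target. There are 200 camera calls.

## Working session

There is one attempt and no reset: what is moved stays moved. The work goes in short steps, Python scripts to look and compute and a tool call to move; the robot and the scene stay as the last step left them, time stands still between calls to the robot, and variables do not carry over. Pictures are saved under pics/ and viewed, at most 10 in all, crops included, and the job is handed in when it is done.

Besides the shell and the picture viewer there is one more tool, called after "Emit:" by a JSON object that holds its "op" and its "data". drive_tool: Moves the arm, as the interface text tells. Its arguments: {"type":"object","properties":{"rows":{"type":"array","items":{"type":"array","items":{"type":"array","items":{"type":"number"}}}},"force":{"type":"number"}},"required":["rows"]}

```bash
mkdir -p pics; cat > h.py <<'E'
import numpy as np, cv2
from workcell import manip
from scipy.spatial.transform import Rotation as R
def cap(n):
    d=manip.get_image(n); return d
def save(d,f): cv2.imwrite('pics/'+f,cv2.cvtColor(d['image'],cv2.COLOR_RGB2BGR))
def world(d,uv,z=None):
    "points from z_map at pixels uv (N,2)"
    uv=np.atleast_2d(uv); K=np.array(d['intrinsics']); Rm=cv2.Rodrigues(np.array(d['rvec'],float))[0]; t=np.array(d['tvec']).ravel()
    r=np.c_[uv,np.ones(len(uv))]@np.linalg.inv(K).T
    if z is None:
        zz=d['z_map'][uv[:,1].astype(int),uv[:,0].astype(int)]
        return (r*zz[:,None]-t)@Rm
    c=-Rm.T@t; w=r@Rm
    return c+w*((z-c[2])/w[:,2])[:,None]
def plane(d,uv,p0,n):
    uv=np.atleast_2d(uv); K=np.array(d['intrinsics']); Rm=cv2.Rodrigues(np.array(d['rvec'],float))[0]; t=np.array(d['tvec']).ravel()
    w=(np.c_[uv,np.ones(len(uv))]@np.linalg.inv(K).T)@Rm; c=-Rm.T@t
    return c+w*(((p0-c)@n)/(w@n))[:,None]
E
python3 - <<'E'
from h import *
for n in('scene','top'):
    d=cap(n); save(d,n+'1.png'); np.save(n+'1.npy',d,allow_pickle=True)
    Rm=cv2.Rodrigues(np.array(d['rvec'],float))[0]; print(n,-Rm.T@np.ravel(d['tvec']),d['intrinsics'][0][0],Rm[2])
print(manip.hold_point_z, manip.read_state())
E
```

```text
scene [ 1.06381978 -0.2994694   1.22521123] 488.42108695324225 [-0.39731147  0.3097126  -0.86384125]
top [0.47600512 0.11436202 1.23960906] 443.15503533476374 [ 0.07050704  0.01363785 -0.99741805]
-0.0187 {'t': 0.1, 'qpos': array([-1.30631048e+00,  2.91254142e-01, -1.54017109e-01,  1.12668362e+00,
       -2.36505941e-05,  1.43150340e+00]), 'joint_vel': array([ 0.00024248, -0.00346094,  0.00355473,  0.00058156, -0.00026807,
        0.00090568]), 'tau': array([ 7.39085935e-04, -5.37978601e+01,  3.31918108e+01,  9.39564547e-03,
       -1.32470645e-04, -5.35888475e-06]), 'ee_pos': array([ 0.20617228, -0.4824194 ,  0.23078663]), 'tool_rot': array([ 9.79689299e-01,  2.00520676e-01, -4.80388582e-05, -5.77398084e-04]), 'wrist_force': array([-0.32113688, -0.57172934,  0.43659753]), 'moment': array([-0.04009338,  0.0199298 ,  0.00663593]), 'finger_force': 0.0, 'width': 0.08547688325823848}
```

View pics/scene1.png

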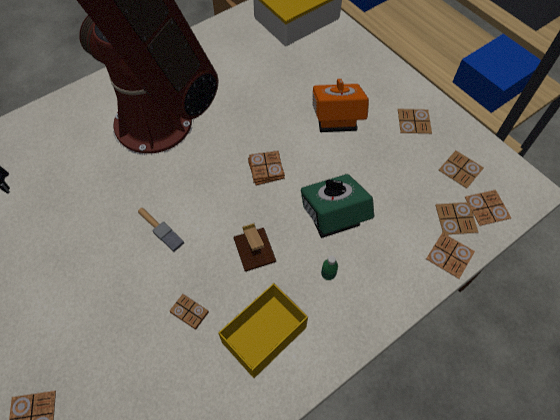

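View pics/top1.png

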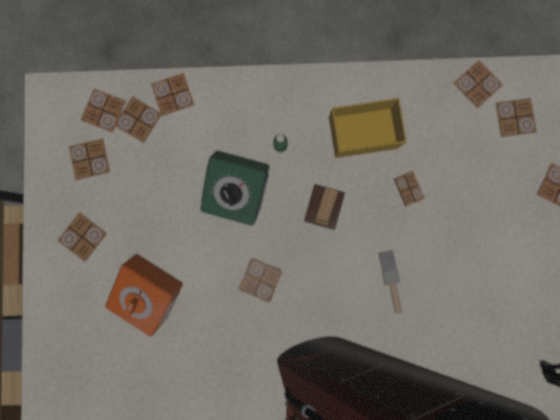

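The scene view shows the tile at about (189,311), rest (254,245) and green dryer (337,203). The top view shows the tile at (409,188), rest (325,206), dryer (235,188), glue (280,142), tub (367,128), stack (261,280) and brush (390,280). Next I'll measure these.

```bash
python3 - <<'E'
from h import *
d=np.load('top1.npy',allow_pickle=True).item()
im=d['image']; hsv=cv2.cvtColor(im,cv2.COLOR_RGB2HSV)
H,W=im.shape[:2]
vv,uu=np.mgrid[0:H,0:W]; P=world(d,np.c_[uu.ravel(),vv.ravel()]).reshape(H,W,3)
print('table z',np.median(P[200:300,420:520,2]))
def win(m,u0,u1,v0,v1):
    k=np.zeros_like(m);k[v0:v1,u0:u1]=m[v0:v1,u0:u1];return k
# tile
m=win((hsv[...,1]>70).astype(np.uint8),385,435,165,212)
m=cv2.morphologyEx(m,cv2.MORPH_CLOSE,np.ones((7,7)))
ys,xs=np.nonzero(m); w=world(d,np.c_[xs,ys],0.014)
r=cv2.minAreaRect((w[:,:2]*1000).astype(np.float32)); print('tile',r, 'mean',w.mean(0))
print(cv2.boxPoints(r), 'z',np.median(P[m>0][:,2]))
# rest foot: everything off-white
m=win(((hsv[...,1]>60)).astype(np.uint8),298,352,178,235)
ys,xs=np.nonzero(m); w=world(d,np.c_[xs,ys],0.012);r=cv2.minAreaRect((w[:,:2]*1000).astype(np.float32)); print('rest',r)
# bed by height
z=P[...,2]; b=win((z>0.04).astype(np.uint8),298,352,178,235)>0
p=P[b]; print('bed n',len(p),p.min(0),p.max(0))
c=p[:,2]>0.045; A=np.c_[p[c][:,:2],np.ones(c.sum())]; s=np.linalg.lstsq(A,p[c][:,2],rcond=None)[0]; print('bed plane',s,np.degrees(np.arctan(np.hypot(*s[:2]))),np.arctan2(s[1],s[0]))
r=cv2.minAreaRect((p[:,:2]*1000).astype(np.float32)); print('bed rect',r)
# dryer panel
g=win(((z>0.06)).astype(np.uint8),195,272,145,230)>0
p=P[g]; n=None; k=np.ones(len(p),bool)
for i in range(6):
    A=np.c_[p[k][:,:2],np.ones(k.sum())]; s=np.linalg.lstsq(A,p[k][:,2],rcond=None)[0]
    res=p[:,2]-np.c_[p[:,:2],np.ones(len(p))]@s; k=abs(res)<[.02,.012,.008,.005,.004,.004][i]
print('panel',s,k.sum(),np.degrees(np.arctan(np.hypot(*s[:2]))),np.arctan2(s[1],s[0]))
r=cv2.minAreaRect((p[k][:,:2]*1000).astype(np.float32)); print('panel rect',r)
for nm,(u0,u1,v0,v1,zz) in dict(glue=(268,292,128,156,.1),tub=(325,410,92,162,.09),brush=(374,408,245,318,0.005),stack=(236,286,254,304,.032)).items():
    m=win(((hsv[...,1]>60)).astype(np.uint8),u0,u1,v0,v1); ys,xs=np.nonzero(m); w=world(d,np.c_[xs,ys],zz); print(nm,w.min(0)[:2],w.max(0)[:2],np.max(P[m>0][:,2]))
a=cv2.resize(im[145:232,195:275],None,fx=6,fy=6,interpolation=cv2.INTER_CUBIC)
e=np.load('scene1.npy',allow_pickle=True).item()['image'][165:240,290:385]
e=cv2.resize(e,None,fx=4,fy=4,interpolation=cv2.INTER_CUBIC)
o=np.zeros((522,800,3),np.uint8);o[:a.shape[0],:480]=a[:, :480];o[:300,480:800]=e[:,30:350];cv2.imwrite('pics/d.png',o[...,::-1])
E
```

```text
table z -0.0006918610944069627
tile ((607.1256713867188, -236.43235778808594), (79.50071716308594, 54.03852462768555), 20.19044303894043) mean [ 0.60667884 -0.23598639  0.014     ]
[[ 560.49243 -224.79291]
 [ 579.14343 -275.5108 ]
 [ 653.7589  -248.07181]
 [ 635.1079  -197.35391]] z 0.013594896274010705
rest ((564.9841918945312, -1.42218017578125), (83.58905792236328, 103.61480712890625), 72.85091400146484)
bed n 489 [ 0.47600512 -0.027992    0.05164256] [0.60844712 0.11436202 1.23960906]
bed plane [ 1.53263518  8.73906482 -0.76939943] 83.56941421312831 1.3971844190371774
bed rect ((525.5248413085938, 29.32416534423828), (64.18447875976562, 186.0508575439453), 49.24693298339844)
panel [ 0.41182616 -0.2132668  -0.07952111] 1288 24.880501693984137 -0.4778304459422504
panel rect ((603.5647583007812, 244.4022674560547), (148.99205017089844, 140.7885284423828), 73.13685607910156)
glue [0.71069598 0.10252203] [0.73229281 0.12894749] 0.08047793127565575
tub [ 0.68665864 -0.21423853] [ 0.83915619 -0.01515422] 1.2396090583304198
brush [ 0.26871302 -0.19646258] [ 0.34226918 -0.17968763] 1.2396090583304198
stack [0.31181607 0.12630366] [0.42535263 0.23559583] 1.2396090583304198
```

View pics/d.png

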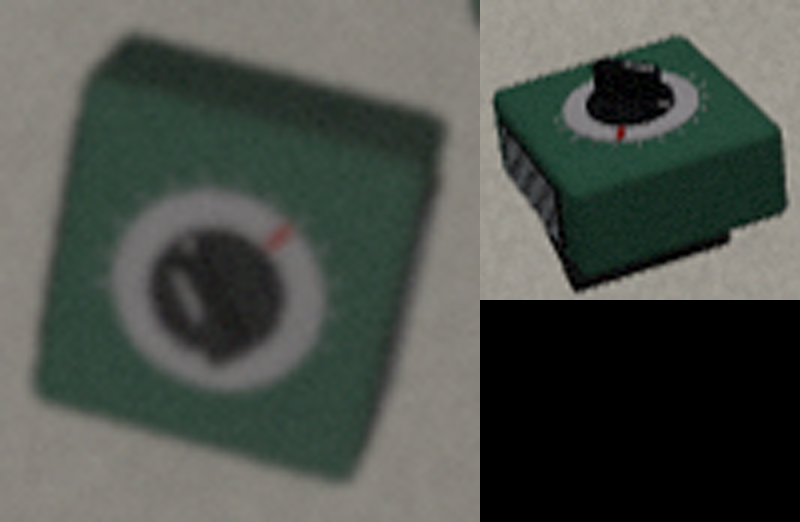

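The crop shows the dial centred near (217,290), the red mark at (280,237), and the bar running from (190,240) to (215,355). A faint white pointer sits near (185,243), up and to the left. Next I'll refine the rest and dryer poses.

```bash
python3 - <<'E'
from h import *
D=[cap('top') for _ in range(6)]; d=D[0]
d['image']=np.mean([x['image'] for x in D],0).astype(np.uint8)
zs=np.array([np.where(x['z_map']>0,x['z_map'],np.nan) for x in D]); d['z_map']=np.nan_to_num(np.nanmedian(zs,0))
S=[cap('scene') for _ in range(6)]; s0=S[0]; s0['image']=np.mean([x['image'] for x in S],0).astype(np.uint8)
s0['z_map']=np.nan_to_num(np.nanmedian([np.where(x['z_map']>0,x['z_map'],np.nan) for x in S],0))
np.save('top2.npy',d);np.save('scene2.npy',s0)
H,W=d['z_map'].shape; vv,uu=np.mgrid[0:H,0:W]; uv=np.c_[uu.ravel(),vv.ravel()]
for nm,d in(('top',d),('scene',s0)):
    P=world(d,uv); P=P[(d['z_map'].ravel()>0)]
    def box(c,r,z0,z1): return P[(np.hypot(P[:,0]-c[0],P[:,1]-c[1])<r)&(P[:,2]>z0)&(P[:,2]<z1)]
    for what,c,r,z0,z1 in(('bed',(.565,-.001),.06,.045,.115),('panel',(.603,.244),.12,.065,.16)):
        p=box(c,r,z0,z1); best=0; rng=np.random.default_rng(0)
        for i in range(1500):
            a=p[rng.choice(len(p),3,False)]; n=np.cross(a[1]-a[0],a[2]-a[0]); n/=np.linalg.norm(n)+1e-12; n*=np.sign(n[2])
            if n[2]<.75: continue
            k=abs((p-a[0])@n)<.003
            if k.sum()>best: best=k.sum(); K=k
        q=p[K]; c0=q.mean(0); n=np.linalg.svd(q-c0)[2][2]; n*=np.sign(n[2])
        print(nm,what,len(p),best,'mean',c0,'n',n,'tilt',np.degrees(np.arccos(n[2])),'az up',np.arctan2(-n[1],-n[0]))
        yaw=np.arctan2(-n[1],-n[0]); x=np.array([np.cos(yaw)*.866,np.sin(yaw)*.866,.5]); y=np.array([-np.sin(yaw),np.cos(yaw),0])
        f=np.c_[q@x,q@y].astype(np.float32)*1000; r=cv2.minAreaRect(f); 
        n30=np.cross(x,y); print('   rect',r,'center',x*r[0][0]/1000+y*r[0][1]/1000+n30*(c0@n30))
E
```

```text
top bed 474 428 mean [ 0.56456589 -0.00168066  0.07798249] n [-0.46838759  0.15980276  0.86895118] tilt 29.66301266748611 az up -0.32879256130360196
   rect ((500.9228515625, 180.81216430664062), (93.67179870605469, 33.4321174621582), 1.0111254453659058) center [ 0.56354232 -0.00122136  0.0773477 ]
top panel 3848 2655 mean [0.60186368 0.24269565 0.11522438] n [-0.47701911  0.14570603  0.86673094] tilt 29.91905263155513 az up -0.29645030148632656
   rect ((490.27484130859375, 408.5108337402344), (145.833251953125, 156.67066955566406), 89.9845962524414) center [0.59835305 0.24437542 0.11301031]
scene bed 343 289 mean [ 0.56430152 -0.00281207  0.07935582] n [-0.46362063  0.13451896  0.87576285] tilt 28.864612788444433 az up -0.28239464546343057
   rect ((507.91796875, 154.676025390625), (33.07249450683594, 94.99061584472656), 88.63291931152344) center [ 0.56284512 -0.00225354  0.07846869]
scene panel 2993 1319 mean [0.60927928 0.23663635 0.12117127] n [-0.47336128  0.14573952  0.86872843] tilt 29.688790073355968 az up -0.29867241162205965
   rect ((490.6061706542969, 409.1590881347656), (157.102783203125, 147.03282165527344), 0.1299455314874649) center [0.59880109 0.24375229 0.11418809]
```

```bash
python3 - <<'E'
from h import *
yaw=-.298; x=np.array([np.cos(yaw)*.866,np.sin(yaw)*.866,.5]); y=np.array([-np.sin(yaw),np.cos(yaw),0]); n=np.cross(x,y); c0=np.array([.5985,.244,.113])
for nm in('top','scene'):
    d=np.load(nm+'2.npy',allow_pickle=True).item(); im=d['image']; hsv=cv2.cvtColor(im,cv2.COLOR_RGB2HSV); H,W=im.shape[:2]
    vv,uu=np.mgrid[0:H,0:W]; uv=np.c_[uu.ravel(),vv.ravel()]
    Q=plane(d,uv,c0+n*.001,n)-c0; a,b=Q@x,Q@y; rad=np.hypot(a,b)
    h=hsv.reshape(-1,3).astype(int); rgb=im.reshape(-1,3).astype(int)
    # dial ring centre
    k=(rad<.07)&(h[:,1]<70)&(h[:,2]>80); hull=cv2.convexHull((np.c_[a,b][k]*1000).astype(np.float32)); print(nm,'ring',cv2.fitEllipse(hull))
    k=(rad<.07)&(rgb[:,0]>rgb[:,1]+25)&(rgb[:,0]>rgb[:,2]+25); print(' red n',k.sum(),a[k].mean(),b[k].mean(),'ang cw',np.arctan2(-b[k].mean(),a[k].mean()))
    P=world(d,uv)-c0; hh=P@n; k=(d['z_map'].ravel()>0)&(hh>.018)&(hh<.04)&(np.hypot(P@x,P@y)<.035)
    f=np.c_[P@x,P@y][k]; m=f.mean(0); v=np.linalg.svd(f-m)[2][0]; print(' bar n',k.sum(),m,'rect',cv2.minAreaRect((f*1000).astype(np.float32)),'top h',hh[k].max(),'cw',np.arctan2(-v[1],v[0]))
    # white pixels inside skirt at 6mm and bar top 32mm
    for hgt in(.006,.032):
        Q=plane(d,uv,c0+n*hgt,n)-c0; a2,b2=Q@x,Q@y; k=(np.hypot(a2,b2)<.027)&(h[:,2]>75)
        print('  bright h',hgt,[(round(p*1e3),round(q*1e3),v_) for p,q,v_ in zip(a2[k],b2[k],h[k,2])])
d=np.load('scene2.npy',allow_pickle=True).item()['image'][170:210,310:365]; t=np.load('top2.npy',allow_pickle=True).item()['image'][170:215,208:258]
a=cv2.resize(d,(400,290),interpolation=cv2.INTER_CUBIC);b=cv2.resize(t,(400,360),interpolation=cv2.INTER_CUBIC)
o=np.zeros((360,800,3),np.uint8);o[:290,:400]=a;o[:,400:]=b;o=np.clip(o*1.6,0,255).astype(np.uint8);cv2.imwrite('pics/k.png',o[...,::-1])
E
```

```text
top ring ((0.4125361442565918, 0.7519335746765137), (96.51524353027344, 97.13008117675781), 25.167268753051758)
 red n 7 0.031745742377840266 -0.019782325520304844 ang cw 0.5572671041374319
 bar n 131 [ 0.00193849 -0.00013305] rect ((-0.2491140365600586, 0.5797843933105469), (45.90935134887695, 14.351052284240723), 37.65012741088867) top h 0.034156127596412504 cw 2.4822247620629327
  bright h 0.006 [(1, 15, np.int64(79)), (-2, 15, np.int64(81)), (-1, 12, np.int64(78)), (-5, 14, np.int64(76)), (-4, 12, np.int64(85)), (-7, 11, np.int64(84)), (-6, 9, np.int64(80)), (-10, 11, np.int64(77)), (-9, 8, np.int64(84)), (-12, 8, np.int64(77))]
  bright h 0.032 [(13, 11, np.int64(79)), (6, 25, np.int64(89)), (11, 10, np.int64(81)), (11, 8, np.int64(78)), (4, 25, np.int64(92)), (8, 10, np.int64(76)), (9, 8, np.int64(85)), (0, 27, np.int64(111)), (1, 24, np.int64(98)), (6, 7, np.int64(84)), (7, 5, np.int64(80)), (-2, 26, np.int64(113)), (-2, 24, np.int64(103)), (-1, 21, np.int64(81)), (3, 7, np.int64(77)), (4, 4, np.int64(84)), (-5, 26, np.int64(114)), (-4, 23, np.int64(107)), (-4, 21, np.int64(89
[... 2501 characters left out ...]
 (-24, 0, np.int64(154)), (-22, 3, np.int64(156)), (-21, 5, np.int64(128)), (-19, 7, np.int64(134)), (-18, 9, np.int64(120)), (-16, 12, np.int64(100)), (-15, 14, np.int64(89)), (-24, -9, np.int64(155)), (-22, -6, np.int64(137)), (-20, -4, np.int64(127)), (-19, -2, np.int64(136)), (-17, 0, np.int64(121)), (-16, 3, np.int64(84)), (-14, 5, np.int64(94)), (-22, -15, np.int64(137)), (-20, -13, np.int64(127)), (-18, -11, np.int64(113)), (-17, -8, np.int64(85)), (-14, -4, np.int64(83)), (-18, -20, np.int64(119)), (-16, -17, np.int64(93)), (-2, 3, np.int64(83)), (3, 1, np.int64(81)), (9, 10, np.int64(78)), (12, 14, np.int64(83)), (14, 7, np.int64(79)), (17, 12, np.int64(80)), (4, -26, np.int64(90))]
```

View pics/k.png

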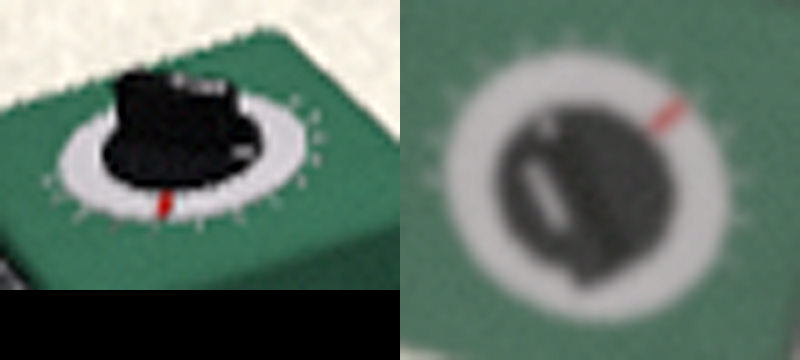

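The dial's red mark is about 0.57 rad clockwise of upslope. The pointer, the white tick up and to the left on the skirt, is at about -0.66. First I'll move above the tile, using the half-turn that keeps joint 6 mid-range.

Emit:
{"op": "drive_tool", "data": {"rows": [[[0.3,0.2,-0.1,0,0,0.15,1],[0.3,0.2,-0.1,0,0,0.15,1],[0.6,0.4,-0.2,0,0,0.3,1],[0.6,0.4,-0.2,0,0,0.3,1],[1,0.616,-0.25,0,0,0.4917,1],[1,0.616,-0.25,0,0,0.4917,1],[1,0.616,-0.25,0,0,0.4917,1],[1,0.616,-0.25,0,0,0.4917,1],[1,0.616,-0.25,0,0,0.4917,1],[1,0.616,-0.25,0,0,0.4917,1],[1,0.616,-0.25,0,0,0.4917,1],[1,0.616,-0.25,0,0,0.4917,1],[1,0.616,-0.25,0,0,0.4917,1],[1,0.616,-0.25,0,0,0.4917,1],[1,0.616,-0.25,0,0,0.4917,1],[1,0.616,-0.25,0,0,0.4917,1],[1,0.616,-0.25,0,0,0.4917,1],[1,0.616,-0.25,0,0,0.4917,1],[1,0.616,-0.25,0,0,0.4917,1],[1,0.616,-0.25,0,0,0.4917,1]]], "force": 40}}

```text
t: 3.2
ee_pos: [0.6063, -0.2364, 0.1313]
tool_rot: [-0.174, 0.985, 0.0, -0.0]
wrist_force: [-0.3, -0.1, 0.8]
width: 0.0856
finger_force: 0.0
```

```bash
python3 - <<'E'
from h import *
s=manip.read_state(); print(s['t'],s['qpos'],s['ee_pos'],s['tool_rot'],R.from_quat(s['tool_rot']).as_matrix())
# scene-view check of tile (unoccluded in first picture)
d=np.load('scene2.npy',allow_pickle=True).item(); hsv=cv2.cvtColor(d['image'],cv2.COLOR_RGB2HSV)
m=np.zeros(hsv.shape[:2],np.uint8); m[288:334,165:213]=(hsv[288:334,165:213,1]>75); m=cv2.morphologyEx(m,cv2.MORPH_CLOSE,np.ones((5,5)))
ys,xs=np.nonzero(m); w=world(d,np.c_[xs,ys],.012); print(cv2.minAreaRect((w[:,:2]*1000).astype(np.float32)),w.mean(0))
E
```

```text
3.2 [-4.84021733e-01  5.92961226e-01  5.53787044e-02  1.03329660e+00
 -1.17910689e-05 -8.34495484e-01] [ 0.60625771 -0.23637349  0.13126044] [-1.74341390e-01  9.84685268e-01  2.06969806e-05 -3.63334952e-05] [[-9.39210156e-01 -3.43342796e-01 -7.87707958e-05]
 [-3.43342799e-01  9.39210158e-01  2.80911595e-05]
 [ 6.43374343e-05  5.34288879e-05 -9.99999997e-01]]
((608.5137939453125, -239.46841430664062), (85.73213195800781, 55.836578369140625), 20.453834533691406) [ 0.60878495 -0.23985279  0.012     ]
```

Emit:
{"op": "drive_tool", "data": {"rows": [[[0.003,-0.003,-0.12,0,0,0,1],[0.003,-0.003,-0.22,0,0,0,1],[0.003,-0.003,-0.28,0,0,0,1],[0.003,-0.003,-0.31,0,0,0,1],[0.003,-0.003,-0.326,0,0,0,1],[0.003,-0.003,-0.326,0,0,0,1],[0.003,-0.003,-0.326,0,0,0,-1],[0.003,-0.003,-0.326,0,0,0,-1],[0.003,-0.003,-0.326,0,0,0,-1],[0.003,-0.003,-0.326,0,0,0,-1],[0.003,-0.003,-0.326,0,0,0,-1],[0.003,-0.003,-0.326,0,0,0,-1]]], "force": 40}}

```text
t: 4.7
ee_pos: [0.6081, -0.2379, 0.0021]
tool_rot: [-0.175, 0.985, -0.001, 0.001]
wrist_force: [-1.1, 0.3, 6.8]
width: 0.0546
finger_force: 42.5
```

Emit:
{"op": "drive_tool", "data": {"rows": [[[0,0,0.05,0,0,0,-1],[0,0,0.15,0,0,0,-1],[0,0,0.3,0,0,0,-1],[0,0,0.45,0,0,0,-1],[0,0,0.45,0,0,0,-1]]]}}

```text
t: 5.32
ee_pos: [0.6103, -0.239, 0.1868]
tool_rot: [-0.175, 0.985, -0.003, 0.004]
wrist_force: [-0.1, 0.3, -1.5]
width: 0.0546
finger_force: 42.8
```

```bash
cat >> h.py <<'E'
def go(p,Rt):
    s=manip.read_state(); Rc=R.from_quat(s['tool_rot'])
    rv=(R.from_matrix(Rt)*Rc.inv()).as_rotvec()
    print('t',s['t'],'at',s['ee_pos'].round(4),'width',s['width'],'shift',((p-s['ee_pos'])/.4).round(4),'turn',(rv/2/np.pi).round(4),'deg',np.degrees(np.linalg.norm(rv)))
def ax(yaw):
    c,s,k=np.cos(yaw),np.sin(yaw),np.sqrt(3)/2
    x=np.array([c*k,s*k,.5]); y=np.array([-s,c,0]); return x,y,np.cross(x,y)
seat=np.array([.563,-.0013,.0777]); ryaw=-.305
E
python3 - <<'E'
from h import *
x,y,n=ax(ryaw); Rt=np.c_[-x,y,-n]
go(seat+x*.004+n*.05,Rt)
E
```

```text
t 5.325 at [ 0.6103 -0.239   0.1868] width 0.05463615344917507 shift [-0.1696  0.6103 -0.1594] turn [ 0.0031 -0.0837 -0.1019] deg 47.474550755122856
```

Emit:
{"op": "drive_tool", "data": {"rows": [[[0,0.1,0,0.001,-0.02,-0.025,-1],[-0.05,0.2,0,0.001,-0.04,-0.05,-1],[-0.1,0.3,0,0.002,-0.06,-0.075,-1],[-0.17,0.45,0,0.003,-0.0837,-0.1019,-1],[-0.17,0.61,0,0.003,-0.0837,-0.1019,-1],[-0.17,0.61,-0.05,0.003,-0.0837,-0.1019,-1],[-0.17,0.61,-0.1,0.003,-0.0837,-0.1019,-1],[-0.17,0.61,-0.1,0.003,-0.0837,-0.1019,-1],[-0.17,0.61,-0.1,0.003,-0.0837,-0.1019,-1],[-0.17,0.61,-0.1,0.003,-0.0837,-0.1019,-1]]]}}

```text
t: 6.58
ee_pos: [0.54, 0.006, 0.1417]
tool_rot: [0.146, 0.955, -0.036, 0.254]
wrist_force: [-0.3, -0.4, -2.0]
width: 0.0549
finger_force: 42.8
```

```bash
python3 - <<'E'
from h import *
x,y,n=ax(ryaw); Rt=np.c_[-x,y,-n]
go(seat+x*.004+n*.02,Rt); print(manip.read_state()['qpos'])
a=cap('top');b=cap('scene')
o=np.zeros((360,800,3),np.uint8);o[:,:400]=cv2.resize(a['image'][160:250,270:370],(400,360));o[:,400:]=cv2.resize(b['image'][190:280,205:305],(400,360));cv2.imwrite('pics/p1.png',o[...,::-1])
E
```

```text
t 6.575 at [0.54   0.006  0.1417] width 0.05488168439690622 shift [ 0.0419 -0.0134 -0.1117] turn [-0.0012 -0.0005 -0.0004] deg 0.4892130745585243
[-0.05380729  0.09980433 -0.84577776  0.11931197 -0.11711121  0.22017288]
```

View pics/p1.png

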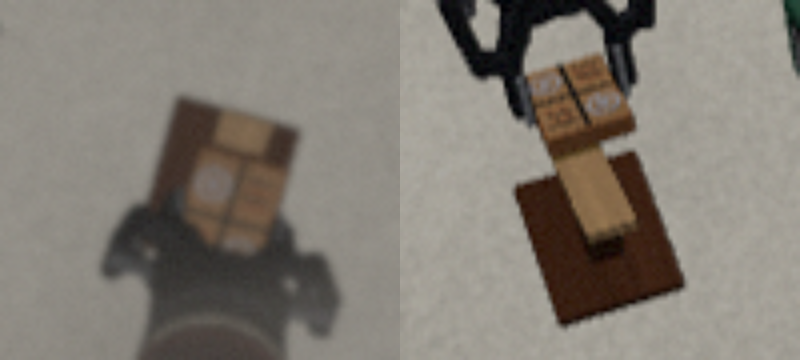

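The tile is held level with the bed, and its upper edge runs from (197,150) to (284,166) in the left crop. I'll check its offset numerically.

```bash
python3 - <<'E'
from h import *
x,y,n=ax(ryaw); a=cap('top'); s=manip.read_state(); T=s['ee_pos']
for nm,d,win in(('top',a,(300,360,185,225)),('scene',cap('scene'),(225,270,195,235))):
    u0,u1,v0,v1=win
    vv,uu=np.mgrid[v0:v1,u0:u1]; uv=np.c_[uu.ravel(),vv.ravel()]; P=world(d,uv)-T; k=(d['z_map'][vv.ravel(),uu.ravel()]>0)&(abs(P@n-.012)<.004)&(np.abs(P@x)<.06)&(np.abs(P@y)<.0335)
    hs=cv2.cvtColor(d['image'],cv2.COLOR_RGB2HSV)[vv.ravel(),uu.ravel()]; k&=hs[:,1]>60
    Q=plane(d,uv,T+n*.012,n)-T; f=np.c_[Q@x,Q@y][k]*1000; print(nm,k.sum(),np.median(P[k]@n),'x',f[:,0].min(),f[:,0].max(),'y',f[:,1].min(),f[:,1].max(),cv2.minAreaRect(f.astype(np.float32)))
    up=f[f[:,0]>15]; print('   y range upper', up[:,1].min(),up[:,1].max())
E
```

```text
top 384 0.011872059646711931 x -17.7896782595521 43.21620812530097 y -28.147889985185437 28.9007659161354 ((12.64093017578125, 0.35604286193847656), (57.0784797668457, 60.9244499206543), 89.62627410888672)
   y range upper -27.327871572241296 28.00915866736073
scene 328 0.012848196587723695 x -40.295426876210364 49.70445517420599 y -29.067392477730163 27.08437457718564 ((4.752296447753906, -1.0237064361572266), (89.32646179199219, 56.49458312988281), 0.8190414309501648)
   y range upper -29.067392477730163 26.563278267040417
```

Emit:
{"op": "drive_tool", "data": {"rows": [[[0.02,-0.007,-0.05,0,0,0,-1],[0.042,-0.0134,-0.1117,-0.001,0,0,-1],[0.042,-0.0134,-0.1117,-0.001,0,0,-1],[0.047,-0.015,-0.121,-0.001,0,0,-1],[0.052,-0.0166,-0.13,-0.001,0,0,-1],[0.057,-0.0182,-0.139,-0.001,0,0,-1],[0.057,-0.0182,-0.139,-0.001,0,0,-1],[0.057,-0.0182,-0.139,-0.001,0,0,-1],[0.057,-0.0182,-0.139,-0.001,0,0,-1]]]}}

```text
t: 7.9
ee_pos: [0.5623, -0.0008, 0.0854]
tool_rot: [0.145, 0.956, -0.039, 0.254]
wrist_force: [-0.2, 0.6, -1.0]
width: 0.0545
finger_force: 42.8
```

```bash
python3 - <<'E'
from h import *
x,y,n=ax(ryaw); Rt=np.c_[-x,y,-n]
go(seat+x*.004+n*.003,Rt);s=manip.read_state(); e=s['ee_pos']-seat; print(e@x,e@y,e@n,s['wrist_force'],s['wrist_force']@np.c_[x,y,n])
E
```

```text
t 7.9 at [ 0.5623 -0.0008  0.0854] width 0.05448051639197065 shift [ 0.0064 -0.0026 -0.0078] turn [-0.0002 -0.0007 -0.0005] deg 0.31611528596403105
0.003164885992504541 0.0002357596067605094 0.007099714733527685 [-0.2058851   0.59279944 -0.95139373] [-0.79993375  0.50361405 -0.63673289]
```

Emit:
{"op": "drive_tool", "data": {"rows": [[[0.003,-0.001,-0.004,0,-0.0005,-0.0005,-1],[0.005,-0.0015,-0.0085,0,-0.0005,-0.0005,-1],[0.005,-0.0015,-0.0085,0,-0.0005,-0.0005,-1],[0.005,-0.0015,-0.0085,0,-0.0005,-0.0005,-1]]]}}

```text
t: 8.4
ee_pos: [0.5642, -0.0014, 0.0818]
tool_rot: [0.147, 0.955, -0.039, 0.255]
wrist_force: [-0.2, -0.7, -0.4]
width: 0.0546
finger_force: 42.8
```

```bash
cat >f.py <<'E'
from h import *
x,y,n=ax(ryaw); Rt=np.c_[-x,y,-n]
go(seat+x*.0+n*.002,Rt);s=manip.read_state(); e=s['ee_pos']-seat; print((e@np.c_[x,y,n]*1000).round(2),'F',s['wrist_force']@np.c_[x,y,n])
E
python3 f.py
```

```text
t 8.4 at [ 0.5642 -0.0014  0.0818] width 0.05459763089093389 shift [-0.0055  0.0011 -0.0059] turn [-0.0002 -0.0003  0.    ] deg 0.11634467490102723
[3.11 0.23 2.95] F [-0.23597418 -0.69918835 -0.36698034]
```

Emit:
{"op": "drive_tool", "data": {"rows": [[[0.0012,-0.0004,-0.0022,0,0,0,-1],[0.0012,-0.0004,-0.0022,0,0,0,-1]]]}}

```text
t: 8.65
ee_pos: [0.5648, -0.0016, 0.0812]
tool_rot: [0.147, 0.955, -0.039, 0.255]
wrist_force: [-2.5, 0.5, 3.3]
width: 0.0548
finger_force: 43.2
```

```bash
python3 f.py
```

```text
t 8.65 at [ 0.5648 -0.0016  0.0812] width 0.05481989317426761 shift [-0.0069  0.0015 -0.0043] turn [-0.0002 -0.0002  0.    ] deg 0.09671382446065566
[3.3  0.24 2.09] F [-0.50297414 -0.29694763  4.12091127]
```

Contact is where I predicted. Now I'll slide down to the lip.

Emit:
{"op": "drive_tool", "data": {"rows": [[[-0.002,0.0007,-0.0012,0,0,0,-1],[-0.004,0.0013,-0.0025,0,0,0,-1],[-0.006,0.002,-0.0037,0,0,0,-1],[-0.006,0.002,-0.0037,0,0,0,-1]]]}}

```text
t: 9.15
ee_pos: [0.5626, -0.0008, 0.0798]
tool_rot: [0.147, 0.955, -0.039, 0.255]
wrist_force: [-0.4, 0.2, 5.1]
width: 0.0548
finger_force: 43.3
```

```bash
python3 f.py
```

```text
t 9.15 at [ 0.5626 -0.0008  0.0798] width 0.05479305935678616 shift [-0.0015 -0.0004 -0.001 ] turn [-0.0002 -0.0001  0.    ] deg 0.07822923641525353
[0.64 0.34 2.07] F [2.15132416 0.10830138 4.59124683]
```

Emit:
{"op": "drive_tool", "data": {"rows": [[[-0.0025,0.0008,-0.0015,0,0,0,-1],[-0.0025,0.0008,-0.0015,0,0,0,-1]]]}}

```text
t: 9.4
ee_pos: [0.5615, -0.0005, 0.079]
tool_rot: [0.147, 0.955, -0.039, 0.255]
wrist_force: [-0.5, 0.2, 5.8]
width: 0.0549
finger_force: 43.3
```

```bash
python3 f.py
```

```text
t 9.4 at [ 5.615e-01 -5.000e-04  7.900e-02] width 0.05493987341609143 shift [ 0.0014 -0.0013  0.001 ] turn [-0.0002 -0.0002  0.    ] deg 0.0930397869537437
[-0.8   0.33  2.02] F [2.42369152 0.06820989 5.26186099]
```

Emit:
{"op": "drive_tool", "data": {"rows": [[[-0.0021,0.0006,-0.0013,0,0,0,-1],[-0.0021,0.0006,-0.0013,0,0,0,-1]]]}}

```text
t: 9.65
ee_pos: [0.5607, -0.0003, 0.0786]
tool_rot: [0.147, 0.955, -0.039, 0.255]
wrist_force: [0.3, 0.4, 5.4]
width: 0.0544
finger_force: 43.4
```

```bash
python3 f.py
```

```text
t 9.65 at [ 5.607e-01 -3.000e-04  7.860e-02] width 0.05444990312845984 shift [ 0.0033 -0.0018  0.002 ] turn [-0.0002 -0.0001  0.    ] deg 0.08548196785507112
[-1.69  0.31  2.03] F [2.8536683  0.43959646 4.57172385]
```

Emit:
{"op": "drive_tool", "data": {"rows": [[[-0.0021,0.0006,-0.0013,0,0,0,-1],[-0.0021,0.0006,-0.0013,0,0,0,-1]]]}}

```text
t: 9.9
ee_pos: [0.5604, -0.0001, 0.0784]
tool_rot: [0.147, 0.955, -0.039, 0.256]
wrist_force: [2.3, -0.1, 5.3]
width: 0.0545
finger_force: 43.3
```

```bash
python3 f.py
```

```text
t 9.9 at [ 5.604e-01 -1.000e-04  7.840e-02] width 0.05450321654611979 shift [ 0.0042 -0.0022  0.0026] turn [-0.0002 -0.      0.    ] deg 0.05908487818994049
[-2.13  0.32  2.03] F [4.58846468 0.605279   3.49336644]
```

Emit:
{"op": "drive_tool", "data": {"rows": [[[-0.0021,0.0006,-0.0013,0,0,0,-1],[-0.0021,0.0006,-0.0013,0,0,0,-1]]]}}

```text
t: 10.15
ee_pos: [0.5603, -0.0001, 0.0784]
tool_rot: [0.147, 0.954, -0.039, 0.256]
wrist_force: [2.6, -1.2, 6.0]
width: 0.0548
finger_force: 43.2
```

```bash
python3 f.py
```

```text
t 10.15 at [ 5.603e-01 -1.000e-04  7.840e-02] width 0.05480419220626773 shift [ 0.0043 -0.0022  0.0025] turn [-0.0001  0.0002  0.0001] deg 0.09602297681893202
[-2.14  0.31  2.09] F [ 5.44268372 -0.39659193  3.80967959]
```

Pressed against the lip. Now I'll open and retreat along the bed normal.

Emit:
{"op": "drive_tool", "data": {"rows": [[[0,0,0,0,0,0,0.6],[0,0,0,0,0,0,0.8],[0,0,0,0,0,0,1],[0,0,0,0,0,0,1],[-0.015,0.005,0.027,0,0,0,1],[-0.05,0.016,0.09,0,0,0,1],[-0.12,0.038,0.22,0,0,0,1],[-0.12,0.038,0.22,0,0,0,1],[-0.12,0.15,0.3,0,0,0,1],[-0.12,0.3,0.35,0,0,0,1],[-0.12,0.3,0.35,0,0,0,1],[-0.12,0.3,0.35,0,0,0,1]]]}}

```text
t: 11.65
ee_pos: [0.5102, 0.1204, 0.2166]
tool_rot: [0.146, 0.955, -0.039, 0.254]
wrist_force: [-0.6, -0.7, -0.6]
width: 0.0855
finger_force: 0.0
```

```bash
python3 - <<'E'
from h import *
kyaw=-.298; x,y,n=ax(kyaw); c0=np.array([.5985,.244,.113])
b=.655; bx=np.cos(b)*x+np.sin(b)*y; by=np.cross(n,bx); Rt=np.c_[-bx,by,-n]
go(c0+n*.060,Rt); print(manip.read_state()['qpos'])
a=cap('top');s=cap('scene');x,y,n=ax(ryaw)
o=np.zeros((360,800,3),np.uint8);o[:,:400]=cv2.resize(a['image'][160:250,270:370],(400,360));o[:,400:]=cv2.resize(s['image'][190:280,205:305],(400,360));cv2.imwrite('pics/p2.png',o[...,::-1])
for nm,d,(u0,u1,v0,v1) in(('top',a,(295,360,170,235)),('scene',s,(225,285,210,275))):
    vv,uu=np.mgrid[v0:v1,u0:u1]; uv=np.c_[uu.ravel(),vv.ravel()]; P=world(d,uv)-seat; k=(d['z_map'][vv.ravel(),uu.ravel()]>0)&(abs(P@n-.014)<.004)&(abs(P@x)<.06)&(abs(P@y)<.04)
    Q=P[k]; c=Q.mean(0); nn=np.linalg.svd(Q-c)[2][2]; nn*=np.sign(nn[2]); f=np.c_[Q@x,Q@y]*1000
    print(nm,k.sum(),'h',np.median(Q@n),'nxyz',nn@np.c_[x,y,n],cv2.minAreaRect(f.astype(np.float32)))
E
```

```text
t 11.65 at [0.5102 0.1204 0.2166] width 0.08548655316599357 shift [ 0.1489  0.3311 -0.129 ] turn [-0.0498  0.015   0.0913] deg 37.8157922267886
[ 0.25599027  0.00373849 -0.69662384  0.41811049 -0.26754039  0.49789963]
top 611 h 0.014530669049167791 nxyz [0.00453105 0.00475753 0.99997842] ((-4.3665008544921875, 0.25122833251953125), (55.84028244018555, 88.2503890991211), 89.85315704345703)
scene 402 h 0.01515480187295815 nxyz [ 0.01658986 -0.00104572  0.99986183] ((-0.11481475830078125, -0.46237754821777344), (55.36782455444336, 90.41690063476562), 89.89359283447266)
```

View pics/p2.png

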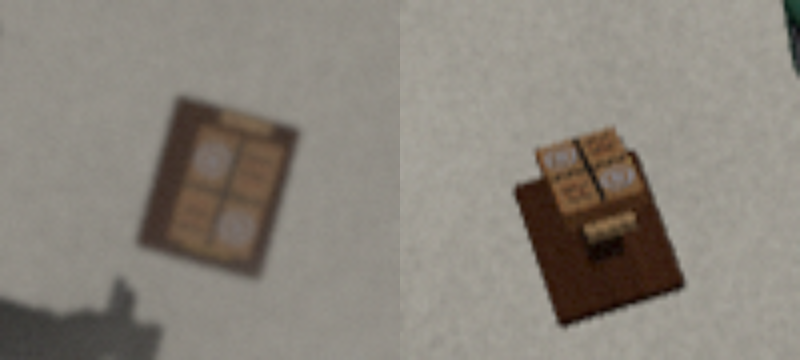

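Both crops show the tile flat on the bed against the lip, with the far strip of bed visible above it at (245,122). It is centred to within 1 mm. Now the knob.

Emit:
{"op": "drive_tool", "data": {"rows": [[[0.04,0.08,0,-0.012,0.004,0.022,1],[0.08,0.16,0,-0.025,0.008,0.045,1],[0.11,0.25,0,-0.038,0.012,0.068,1],[0.149,0.331,0,-0.0498,0.015,0.0913,1],[0.149,0.331,-0.06,-0.0498,0.015,0.0913,1],[0.149,0.331,-0.1,-0.0498,0.015,0.0913,1],[0.149,0.331,-0.129,-0.0498,0.015,0.0913,1],[0.149,0.331,-0.129,-0.0498,0.015,0.0913,1],[0.149,0.331,-0.129,-0.0498,0.015,0.0913,1],[0.149,0.331,-0.129,-0.0498,0.015,0.0913,1]]], "force": 30}}

```text
t: 13.0
ee_pos: [0.5709, 0.2527, 0.1666]
tool_rot: [-0.171, 0.95, -0.118, 0.231]
wrist_force: [-0.3, -0.1, 0.1]
width: 0.0855
finger_force: 0.0
```

```bash
cat >k.py <<'E'
from h import *; import sys
kyaw=-.298; x,y,n=ax(kyaw); c0=np.array([.5985,.244,.113])
b=float(sys.argv[1]); bx=np.cos(b)*x+np.sin(b)*y; by=np.cross(n,bx); Rt=np.c_[-bx,by,-n]
go(c0+n*float(sys.argv[2]),Rt); s=manip.read_state(); e=s['ee_pos']-c0; print(s['qpos'].round(3),(e@np.c_[x,y,n]*1000).round(2),s['wrist_force']@np.c_[x,y,n])
q=-R.from_quat(s['tool_rot']).as_matrix()[:,0]; print('cw',np.arctan2(-q@y,q@x))
E
python3 k.py .655 .0085
```

```text
t 13.0 at [0.5709 0.2527 0.1666] width 0.08553169424419552 shift [ 0.0588 -0.0186 -0.1157] turn [-0.0003  0.0004  0.0002] deg 0.17136196100109125
[ 0.483  0.29  -0.492  0.397 -0.36   0.055] [ 1.76  0.2  60.9 ] [-0.15839005 -0.21347325  0.21560696]
cw -0.6530686748567271
```

Emit:
{"op": "drive_tool", "data": {"rows": [[[0.012,-0.003,-0.03,0,0,0,1],[0.03,-0.01,-0.06,0,0,0,1],[0.045,-0.0145,-0.09,0,0,0,1],[0.053,-0.017,-0.105,0,0,0,1],[0.058,-0.0184,-0.114,0,0,0,1],[0.058,-0.0184,-0.114,0,0,0,1],[0.058,-0.0184,-0.114,0,0,0,1]]]}}

```text
t: 13.88
ee_pos: [0.5938, 0.2454, 0.1206]
tool_rot: [-0.171, 0.951, -0.118, 0.231]
wrist_force: [-0.2, 0.1, -0.6]
width: 0.0854
finger_force: 0.0
```

```bash
python3 k.py .655 .0085
```

```text
t 13.875 at [0.5938 0.2454 0.1206] width 0.08542475696552798 shift [ 0.0017 -0.0005 -0.0005] turn [-0.0002  0.0003  0.0001] deg 0.12686166986352515
[ 0.45   0.373 -0.516  0.279 -0.347  0.023] [-0.51 -0.03  9.01] [-0.47320646  0.00691751 -0.41279717]
cw -0.6535746228769975
```

Good. Closing.

Emit:
{"op": "drive_tool", "data": {"rows": [[[0.001,0,0,0,0,0,-1],[0.001,0,0,0,0,0,-1],[0.001,0,0,0,0,0,-1],[0.001,0,0,0,0,0,-1],[0.001,0,0,0,0,0,-1],[0.001,0,0,0,0,0,-1],[0.001,0,0,0,0,0,-1]]], "force": 30}}

```text
t: 14.75
ee_pos: [0.5938, 0.246, 0.1202]
tool_rot: [-0.171, 0.951, -0.118, 0.231]
wrist_force: [-3.0, 3.5, 2.5]
width: 0.0133
finger_force: 33.8
```

```bash
python3 k.py -.1 .009;  python3 k.py -.575 .009; python3 -c "
from h import *
print(manip.read_state()['moment'],ax(-.298)[2]*1.228/2/np.pi)"
```

```text
t 14.75 at [0.5938 0.246  0.1202] width 0.013306484192133086 shift [ 0.001  -0.0016  0.0015] turn [ 0.0572 -0.0174 -0.1041] deg 43.21141949831344
[ 0.45   0.374 -0.515  0.279 -0.346  0.022] [-0.81  0.49  8.76] [-2.16688872  2.4815188   4.08484615]
cw -0.6541780703120263
t 14.75 at [0.5938 0.246  0.1202] width 0.013306484192133086 shift [ 0.001  -0.0016  0.0015] turn [ 0.0934 -0.0284 -0.1695] deg 70.42685218118052
[ 0.45   0.374 -0.515  0.279 -0.346  0.022] [-0.81  0.49  8.76] [-2.16688872  2.4815188   4.08484615]
cw -0.6541780703120263
[0.7424439  0.88992643 0.28282463] [-0.09341414  0.0286918   0.16925797]
```

Emit:
{"op": "drive_tool", "data": {"rows": [[[0,0.0005,0,0.0078,-0.0024,-0.0142,-1],[0,0.001,0,0.0157,-0.0048,-0.0284,-1],[0,0.001,0,0.0235,-0.0072,-0.0426,-1],[0,0.001,0,0.0313,-0.0096,-0.0568,-1],[0,0.001,0,0.0392,-0.012,-0.071,-1],[0,0.001,0,0.047,-0.0144,-0.0852,-1],[0,0.001,0,0.0548,-0.0168,-0.0994,-1],[0,0.001,0,0.0626,-0.0192,-0.1136,-1],[0,0.001,0,0.0705,-0.0216,-0.1278,-1],[0,0.001,0,0.0783,-0.024,-0.142,-1],[0,0.001,0,0.086,-0.0262,-0.1558,-1],[0,0.001,0,0.0934,-0.0286,-0.1694,-1],[0,0.001,0,0.0934,-0.0286,-0.1694,-1],[0,0.001,0,0.0934,-0.0286,-0.1694,-1],[0,0.001,0,0.0934,-0.0286,-0.1694,-1]]]}}

```text
t: 16.62
ee_pos: [0.5938, 0.2464, 0.1201]
tool_rot: [0.408, 0.876, 0.036, 0.256]
wrist_force: [-2.8, 4.1, 1.8]
width: 0.0133
finger_force: 33.6
```

```bash
python3 k.py -.58 .009
```

```text
t 16.625 at [0.5938 0.2464 0.1201] width 0.013264438202697817 shift [ 0.0009 -0.0028  0.0016] turn [ 0.0003 -0.0002 -0.0008] deg 0.31626201310416513
[ 0.451  0.376 -0.513  0.282 -0.347  1.253] [-0.9   0.95  8.77] [-2.45087597  3.07608309  3.48953109]
cw 0.574526754921439
```

Emit:
{"op": "drive_tool", "data": {"rows": [[[0,0.001,0,0,0,0,1],[0,0.001,0,0,0,0,1],[0,0.001,0,0,0,0,1],[0,0.001,0,0,0,0,1],[-0.03,0.009,0.05,0,0,0,1],[-0.084,0.026,0.15,0,0,0,1],[-0.14,0.044,0.25,0,0,0,1],[-0.4,0.044,0.35,0,0,0,1],[-0.5,0.044,0.35,0,0,0,1],[-0.5,0.044,0.35,0,0,0,1],[-0.5,0.044,0.35,0,0,0,1]]]}}

```text
t: 18.0
ee_pos: [0.3932, 0.2637, 0.2609]
tool_rot: [0.408, 0.876, 0.036, 0.257]
wrist_force: [0.7, 0.2, -0.2]
width: 0.0852
finger_force: 0.0
```

```bash
cat >m.py <<'E'
from h import *
x,y,n=ax(-.298); c0=np.array([.5985,.244,.113]); G=[]
g=np.arange(-55,55,.25)/1000; A,B=np.meshgrid(g[::-1],g[::-1],indexing='ij') # rows: upslope at top; cols: left=+y
for nm in('top','scene'):
    D=[cap(nm) for _ in range(8)]; d=D[0]; im=np.mean([q['image'] for q in D],0).astype(np.float32)
    K=np.array(d['intrinsics'])
    P=c0+A[...,None]*x+B[...,None]*y+n*.003
    uv=cv2.projectPoints(P.reshape(-1,1,3),np.array(d['rvec'],float),np.array(d['tvec'],float),K,None)[0].reshape(*A.shape,2).astype(np.float32)
    G.append(cv2.remap(im,uv[...,0],uv[...,1],cv2.INTER_CUBIC))
    w=G[-1]; e=w[...,0]-w[...,1:].max(2); k=(e>15)&(np.hypot(A,B)<.055); W=e*k
    ma,mb=(W*A).sum()/W.sum(),(W*B).sum()/W.sum(); print(nm,'red',ma,mb,'cw',np.arctan2(-mb,ma))
    dark=(w.max(2)<75)&(np.hypot(A,B)<.04); print('  dark centroid',A[dark].mean(),B[dark].mean())
    z=np.nanmedian([np.where(q['z_map']>0,q['z_map'],np.nan) for q in D],0); vv,uu=np.mgrid[0:z.shape[0],0:z.shape[1]]; d['z_map']=np.nan_to_num(z)
    P=world(d,np.c_[uu.ravel(),vv.ravel()])-c0; h=P@n; k=(h>.024)&(h<.04)&(np.hypot(P@x,P@y)<.035); f=np.c_[P@x,P@y][k]*1000
    print('  bar',k.sum(),cv2.minAreaRect(f.astype(np.float32)))
o=np.clip(np.hstack([cv2.resize(q,(400,400)) for q in G])*1.5,0,255); cv2.imwrite('pics/m1.png',o[...,::-1])
E
python3 m.py
```

```text
top red 0.03207823746499235 -0.019830806117883907 cw 0.5536953726333941
  dark centroid -0.0012498089083454943 0.0016174982048965789
  bar 102 ((-0.34734058380126953, 0.6330394744873047), (13.821784973144531, 46.42295455932617), 56.533714294433594)
scene red 0.03296308153710067 -0.020788508523936877 cw 0.5626593281087822
  dark centroid -0.002176909664400603 0.0008110514664106736
  bar 67 ((2.2621822357177734, -0.7307701110839844), (13.527271270751953, 43.502960205078125), 56.773704528808594)[ WARN:0@11.554] global loadsave.cpp:1063 imwrite_ Unsupported depth image for selected encoder is fallbacked to CV_8U.
```

View pics/m1.png

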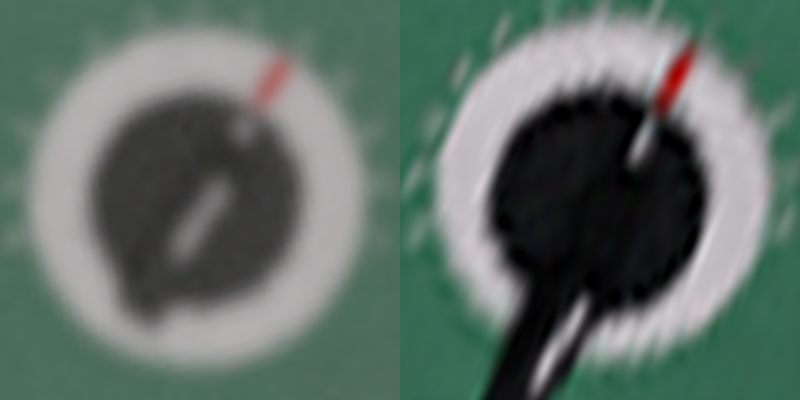

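The rectified dial views show the red mark, at (272,82) left and (676,80) right, directly in line with the white pointer tick, at (243,130) and (645,140). The bar reads 0.58 rad and the mark about 0.57 rad. The arm is clear, so I'm handing in.

```bash
python3 -c "
from h import *
print(manip.job_done())"
```

```text
the job is handed in; nothing more can be done
None
```

I set the tile painted face up on the drying rest, flat, centred to within about 1 mm and against the brass lip. I then turned the timer knob so its pointer lines up with the red mark to about 0.01–0.03 rad and let go, and handed the job in at about 19 s; no verdict came back.

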